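Open the push-and-turn cleaning-tablet bottle in the bottle holder

TASK

The espresso machine is due for cleaning: stand the white square bottle of cleaning tablets all the way down in the socket of the grey bottle holder, so that it cannot turn. Then press its blue safety cap down and, while pressing, twist it anticlockwise (seen from above) until it is free, and lift it straight off. Finish still holding the cap level, about 6 cm clear above the open mouth of the bottle, which stays upright and fully seated in the holder; do not disturb the mug, coffee tin or milk jug standing around.

Things in the scene. Friction and masses are not known exactly. Their poses are not given: they have to be found in the camera images.
- bottle: White square plastic bottle, loose, about 0.25 kg with cap, standing upright on the worktop, cap locked on. Body 54 x 54 mm with rounded corners, 70 mm high, then a round shoulder to 80 mm, a neck 30 mm across; rim of the open mouth 101 mm and top of the closed cap 116 mm above the underside. Origin: centre of the underside; z up, x and y square to its flat sides. Fits the holder any of four ways round.
- cap: Blue round ribbed safety cap, 47 mm across, 30 mm high, two white arrows on top show the way it unscrews. Origin: centre of its lower edge, z up; when closed it is 86 mm above the bottle's underside. Round: can be gripped at any yaw. Locked, its 3 inner lugs sit in notched hooks round the neck, held there by a spring seal (6 N): it cannot turn, and the bottle can be carried by it.
- cap_top (a point): Centre of the cap's flat top, 30 mm above its lower edge. Pressing the cap 3.5 mm down (13 N) frees its lugs from the notches; it bottoms out at 6 mm (18 N). Kept pressed it turns easily anticlockwise seen from above; its lugs are clear of the hooks from 0.65 to 1.4 rad (aim for 1.05; a stop ends the turn at about 1.45). Then it lifts straight off. It does not turn clockwise.
- holder: Grey bottle holder, fixed to the black hob glass by suction feet: base plate 108 x 108 mm, on it a square collar 80 x 80 mm whose rim is 40 mm above the holder's underside, with an open square socket 58 x 58 mm (chamfered mouth, black rubber floor); small black lever tab at its -x side, reaching 71 mm from the centre. Origin: centre of the underside; z up, x and y square to the socket's sides.
- socket (a point): Centre of the socket's floor in the holder, 14 mm above the holder's underside and 26 mm below the collar's rim. The bottle's origin coincides with it (within the play of 2 mm all round) when the bottle is fully seated.
- mug_tall: White mug, 112 mm high, 79 mm across without handle, standing behind the bottle; leave alone. Origin: centre of the underside.
- coffee_tin: Round black tin, 79 mm across, 113 mm high; leave alone. Origin: centre of the underside.
- milk_jug: Steel milk jug, 84 mm high, 77 x 112 mm, standing on the hob behind the holder; leave alone. Origin: centre of the underside.
There are look-alikes about, which are no part of the job. Leave any orange or yellow look-alike of the bottle alone.

How it is judged:
By the outcome, as a careful person would: the job done as asked, in the order asked, and still so for the second after the job is handed in, while the arm keeps its last pose, push and grip.
It also fails if it takes over 48 s, if anything falls off the work surface, if the arm or the gripper's body presses on something with over 40 N, if the wrist force passes 120 N, or if a joint passes its speed limit or range.

ROBOT

A 7-joint arm with a two-finger parallel gripper is mounted at the origin on a cart in front of the work surface, level with it; the furniture and walls round the work are solid. World frame = base frame: x ahead of the robot, y to its left, z up, the work surface at z = 0. Lengths are in m, angles in rad, forces in N, time in s.
With the tool pointing down it reaches from about 0.35 to 0.9 m from the base axis. Payload 19.9 kg.
Tool frame: the origin (TCP) lies between the finger pads; the fingertips stand 22 mm ahead of it and the grasp point (between the pads) lies 3 mm ahead of it; z points along the fingers, y is the line along which they close (so a half turn about z gives the same grasp; the last joint's range is limited). The gripper opens to 85 mm and grips with 20 to 120 N. Pads are 22 mm wide; open, the fingers measure 114 mm over their backs; the gripper's body (76 mm by 85 mm) begins 54 mm behind the grasp point. The pads swing forward as they close: fully open they stand 13 mm farther back than shut.
Start: joints at [1.288, 0.417, -0.01, 1.614, 0.005, 1.111, -0.053], TCP at [0.15, -0.607, 0.253] pointing down, gripper open.
Joint ranges: [-2.81, 2.81], [-0.39, 2.02], [-1.27, 1.25], [0.06, 2.57], [-1.19, 4.33], [0.19, 2], [-2.82, 2.82]. Speed limits (rad/s): [1.89, 1.89, 2.39, 2.39, 3.01, 3.01, 3.01].

INTERFACE

Orientations are given as a unit quaternion [w, x, y, z].
In Python, from workcell import bot, optics, nets gives the robot as it stands.
- The arm moves only by the shell command python3 -m pendant 'ROWS' [OPENING]. ROWS is JSON, one flat list of numbers, 6 for each row, row after row: the shift along the world's x, y, z in cm, then the turn, a rotation vector about the world's x, y, z in degrees. In form: [x, y, z, ax, ay, az, x, y, z, ax, ay, az, ...]. A call has exactly 10 rows; each row is the pose to reach, as a shift and turn from the pose commanded when the call began; what a row does not reach only later rows make up. A row lasts 1/12 s, in which the tool goes at most 41.7 mm and 7.16 degrees, less where a joint would pass 70% of its speed; a pose out of reach is approached as far as the arm can. A call with a gripper value outside its range is refused whole. OPENING is the opening, from -1 (shut) to 1 (fully open), set as the call begins (- or left out, the last holds). The fingers move at their own pace and stop on an object; the grip force is fixed at half the most. Time passes only in rows, so rows that repeat a pose let the fingers close, or fill a call up. It gives the time, the measured TCP pose, the force and the opening at its end, in the units of the state.
- bot.sense(): the state, without advancing time (a new reading comes with each control period).
- optics.camera(name): name is "scene" or "top" or "wrist"; returns the picture (384x512x3 uint8, red, green, blue); there is no depth.
- optics.calibration(name): a dict with "K" (3x3 intrinsics, pixels), "origin" and "attitude" of the camera in the world; the wrist camera has in their place "mount" (4x4, takes a point from camera to tool coordinates, whose origin is the TCP and whose axes are the flange's). Camera axes: x right, y down, z forward; pixel columns grow to the right and rows downward; lengths in m; the calibration is good to about 2 mm. The wrist camera is an equidistant fisheye: a pixel r from the principal point sees the ray r / f radians off the axis. A picture is of the moment at which its call begins: read the wrist's pose just before it. calibration takes no time and is no camera call.
- bot.finish_job(): hands the job in, once; it reports no verdict.
Trained networks look in the newest picture that a camera, given by its name, has taken for a name from the list of things; names that differ only in an ending like _2 or _b are one class to them, and where a whole thing is asked for, a point or a joint stands for the part that bears it (a point fixed in the world has none). Each returns a list of dicts, best first, with "p" (0 to 1); they miss things now and then, are a little off and sometimes report something else, mostly with a low value. They report only what shows in the picture. A call takes as long as a camera call. They do not tell look-alikes from the thing itself.
- nets.boxes_of(camera, target): "point" ([column, row] in pixels, amid what is visible of it).
- nets.regions_of(camera, target): "mask" (384x512 bool, what is visible of it) and "point" ([column, row] in pixels, amid what is visible of it).
The state is a dict: "t": time; "q": joint angles; "dq": joint speeds; "joint_efforts": joint torques, N m; "eef_pos": TCP position; "tool_rot": TCP orientation; "wrist_force": force on the tool from outside, world axes, zero at the start; "torque": the same for the moment, N m; "width": finger opening in m.
Only numpy, scipy, OpenCV 4.12 (cv2) and the standard library are available. Lean on these libraries where they do the work, as an engineer would, in place of code of your own. Each camera call takes 0.05 s, during which the arm holds its last target. There are 200 camera calls.

## Working session

There is one attempt and no reset: what is moved stays moved. The work goes in short steps, Python scripts to look and compute and a shell command to move; the robot and the scene stay as the last step left them, time stands still between calls to the robot, and variables do not carry over. Pictures are saved under pics/ and viewed, on a budget of 10 in all, crops included, one or two more only if the job needs it, and the job is handed in when it is done.

```bash
mkdir -p pics
cat > h.py <<'E'
import numpy as np, cv2
from workcell import bot, optics, nets
from scipy.spatial.transform import Rotation as R
def save(n,f,crop=None,s=1):
    im=optics.camera(n)
    o=im if crop is None else im[crop[1]:crop[3],crop[0]:crop[2]]
    cv2.imwrite('pics/'+f,cv2.resize(o,None,fx=s,fy=s)[:,:,::-1]); return im
def att(c):
    a=np.array(c['attitude']); 
    return a if a.shape==(3,3) else R.from_quat(a[[1,2,3,0]]).as_matrix()
def ray(n,uv,st=None):
    c=optics.calibration(n);K=np.array(c['K']);d=np.array([(uv[0]-K[0,2])/K[0,0],(uv[1]-K[1,2])/K[1,1]])
    if n=='wrist':
        th=np.linalg.norm(d);v=np.array([*(d/max(th,1e-9)*np.sin(th)),np.cos(th)])
        M=np.array(c['mount']);q=np.array(st['tool_rot']);T=R.from_quat(q[[1,2,3,0]]).as_matrix()
        return T@M[:3,3]+np.array(st['eef_pos']),T@M[:3,:3]@v
    v=np.array([*d,1.]);return np.array(c['origin']),att(c)@v
def atz(n,uv,z,st=None):
    o,v=ray(n,uv,st);return o+v*(z-o[2])/v[2]
E
python3 - <<'E'
from h import *
st=bot.sense();print(st)
for n in('scene','top','wrist'):
    print(n,optics.calibration(n))
a=save('scene','a.png');b=save('top','b.png')
cv2.imwrite('pics/ab.png',cv2.resize(np.vstack([a,b]),(800,1200))[:,:,::-1])
for n in('scene','top'):
  for t in('bottle','cap','holder','mug_tall','coffee_tin','milk_jug'):
    print(n,t,[(np.round(x['point']),round(x['p'],2)) for x in nets.boxes_of(n,t)])
E
```

```text
{'t': 0.0, 'q': array([ 1.2875347 ,  0.41793779, -0.01031194,  1.61416879,  0.00467586,
        1.11068833, -0.05298513]), 'dq': array([-1.76856613e-03,  3.21408807e-04, -4.88395462e-04, -4.51915565e-04,
       -8.41333708e-05,  1.14478870e-03, -8.10986318e-04]), 'joint_efforts': array([ 2.11979466e-03, -8.64471102e+01,  6.79830350e-01, -4.34909606e+01,
        1.91713020e-02,  7.27527629e-03, -2.13874767e-05]), 'eef_pos': array([ 0.14956094, -0.60651718,  0.25268505]), 'tool_rot': array([-5.80052536e-04,  9.92701396e-01,  1.20596815e-01, -1.02815083e-04]), 'wrist_force': array([0.67839747, 0.46984678, 0.16911096]), 'torque': array([0.00213747, 0.01392621, 0.00078136]), 'width': 0.0853679808739823}
scene {'K': array([[472.32242266,   0.        , 255.95146896],
       [  0.        , 472.32242266, 196.11547853],
       [  0.        ,   0.        ,   1.        ]]), 'origin': array([0.02451776, 0.30302077, 0.79230634]), 'attitude': array([ 0.17427793, -0.40280467,  0.83087054, -0.34209611])}
top {'K': array([[394.37738098,   0.        , 253.103863  ],
       [  0.        , 394.37738098, 
[... 702 characters left out ...]
000000e+00]])}
scene bottle [(array([238., 305.]), 0.95), (array([251., 235.]), 0.94), (array([281., 286.]), 0.71)]
scene cap [(array([284., 258.]), 0.78), (array([360., 212.]), 0.16)]
scene holder [(array([356., 210.]), 0.67)]
scene mug_tall [(array([134., 238.]), 0.88)]
scene coffee_tin [(array([166., 201.]), 0.92)]
scene milk_jug [(array([293., 150.]), 0.75)]
top bottle [(array([170., 252.]), 0.84), (array([230., 266.]), 0.6), (array([236., 217.]), 0.59)]
top cap [(array([219., 267.]), 0.95), (array([357., 168.]), 0.58)]
top holder [(array([341., 266.]), 0.6)]
top mug_tall [(array([155., 148.]), 0.82)]
top coffee_tin [(array([207., 128.]), 0.89)]
top milk_jug [(array([360., 170.]), 0.85)]
```

```bash
python3 -c "
import cv2
for f in 'ab': cv2.imwrite(f'pics/{f}2.png',cv2.resize(cv2.imread(f'pics/{f}.png'),(800,600)))"
```

```text
(no output)
```

View pics/a2.png

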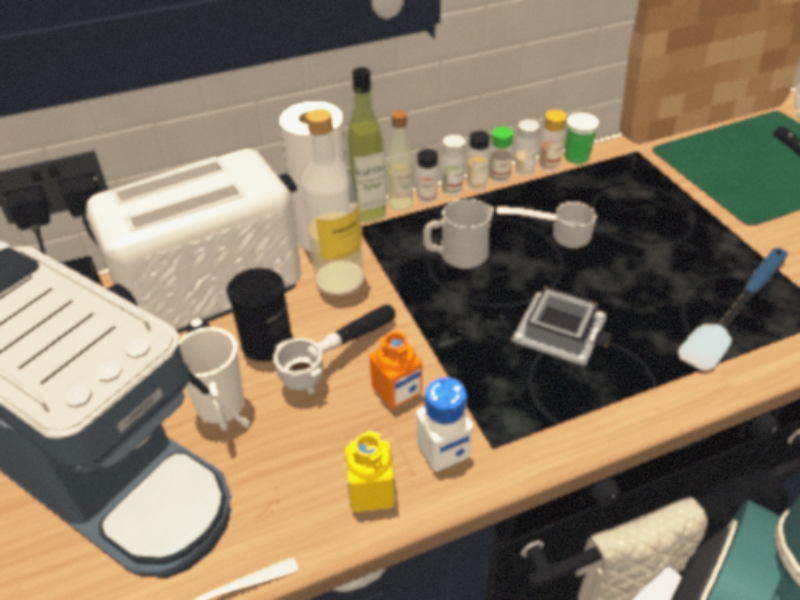

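View pics/b2.png

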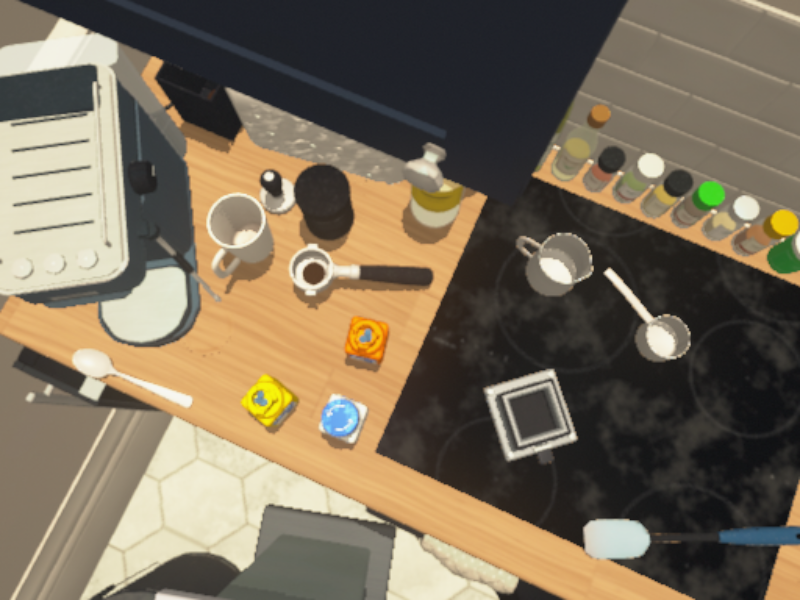

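Scene: the white bottle with its blue cap is at (445,395) in the scene view and (340,418) in the top view (×1.56). The holder is at (530,415) in the top view, and the capless orange and yellow look-alikes stand next to the bottle. I'll rectify the top view for poses.

```bash
cat >> h.py <<'E'
def rect(im,n,c,z,half=.08,px=400):
    # metric view: column = x+, row = y- ; 
    k=optics.calibration(n);K=np.array(k['K']);A=att(k);o=np.array(k['origin'])
    P=K@np.c_[A.T,-A.T@o]; s=2*half/px
    W=np.array([[s,0,c[0]-half],[0,-s,c[1]+half],[0,0,z],[0,0,1]])
    return cv2.warpPerspective(im,np.linalg.inv(P@W),(px,px),flags=cv2.INTER_CUBIC) if 0 else cv2.warpPerspective(im,P@W,(px,px),flags=cv2.INTER_CUBIC|cv2.WARP_INVERSE_MAP)
E
python3 - <<'E'
from h import *
a=cv2.imread('pics/a.png');b=cv2.imread('pics/b.png')
pts={}
for n,im in(('scene',a),('top',b)):
    h=cv2.cvtColor(im,cv2.COLOR_BGR2HSV);m=cv2.inRange(h,(95,120,80),(125,255,255))
    k,l,s,c=cv2.connectedComponentsWithStats(m)
    for i in range(1,k):
        if s[i,4]>80: print(n,s[i],c[i],atz(n,c[i],.105))
print('yel/or',atz('top',(269/1.5625,402/1.5625),.1),atz('top',(368/1.5625,337/1.5625),.1))
for nm,u in(('mug',(240,218)),('tin',(323,180)),('jug',(563,250))): print(nm,atz('top',np.array(u)/1.5625,.11))
cb=atz('top',(217.6,267.5),.116);ch=atz('top',(340,265),.04);print(cb,ch)
cv2.imwrite('pics/c.png',np.hstack([rect(b,'top',cb.round(2),.07),rect(b,'top',ch.round(2),.04)]));print(cb.round(2),ch.round(2))
E
```

```text
scene [273 242  26  28 505] [285.2970297  256.18613861] [ 0.41904045 -0.060329    0.105     ]
top [206 256  23  23 261] [216.20306513 268.08429119] [ 0.41951574 -0.05783413  0.105     ]
top [461 337  51  11 442] [487.77375566 342.67873303] [ 0.36232493 -0.60588915  0.105     ]
yel/or [0.42668104 0.03518844 0.1       ] [ 0.53159601 -0.07825786  0.1       ]
mug [0.66512357 0.12235767 0.11      ]
tin [0.73810288 0.01987619 0.11      ]
jug [ 0.69021403 -0.32145176  0.11      ]
[ 0.42106354 -0.06134344  0.116     ] [ 0.46872352 -0.31831234  0.04      ]
[ 0.42 -0.06  0.12] [ 0.47 -0.32  0.04]
```

View pics/c.png

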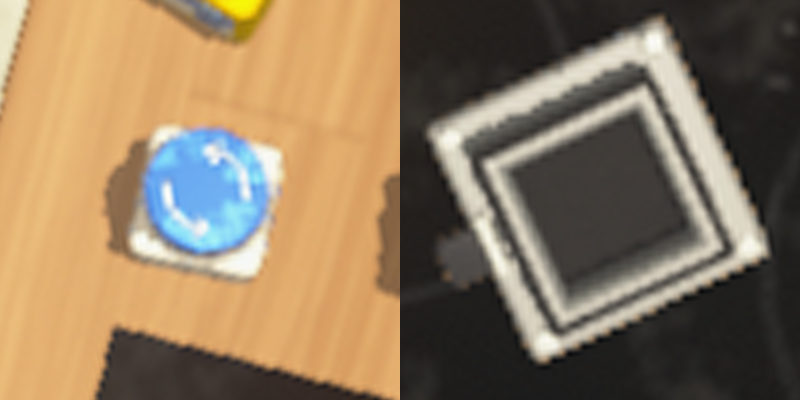

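```bash
cat >> h.py <<'E'
def tri(obs):
    A=np.zeros((3,3));b=np.zeros(3)
    for n,uv,*st in obs:
        o,v=ray(n,uv,*st);v=v/np.linalg.norm(v);P=np.eye(3)-np.outer(v,v);A+=P;b+=P@o
    return np.linalg.solve(A,b)
def proj(n,p):
    c=optics.calibration(n);x=np.array(c['K'])@(att(c).T@(np.array(p)-np.array(c['origin'])));return x[:2]/x[2]
E
python3 - <<'E'
from h import *
a=cv2.imread('pics/a.png');b=cv2.imread('pics/b.png')
sc=np.array([(576,362),(547,290),(606,312),(514,336)])/1.5625   # TL,BR,BL,TR
rc=np.array([(435,130),(765,250),(540,355),(660,25)])-[400,0]
P=[]
for s,r in zip(sc,rc):
    w=np.array([.39+r[0]*.0004,-.24-r[1]*.0004,.04]);t=proj('top',w);P.append(tri([('scene',s),('top',t)]));print(P[-1])
P=np.array(P);print('mean',P.mean(0))
print([np.linalg.norm(P[i]-P[j]) for i,j in((0,2),(0,3),(1,2),(1,3))])
c=[285,253];print('cap',tri([('scene',(285.3,252)),('top',(216.2,268.1))]))
# scene look at plausibility: rect scene at z=0
cv2.imwrite('pics/d.png',np.hstack([rect(a,'scene',(.46,-.32),.0),rect(b,'top',(.46,-.32),0.)]))
E
```

```text
[ 0.40636464 -0.2939814   0.01574849]
[ 0.53162694 -0.34764715  0.02924014]
[ 0.44462657 -0.38814172  0.02452704]
[ 0.49459271 -0.25333446  0.02205537]
mean [ 0.46930271 -0.32077618  0.02289276]
[np.float64(0.1020157138490892), np.float64(0.09734548464039174), np.float64(0.09607855120178653), np.float64(0.1015777427427705)]
cap [ 0.41912912 -0.05929703  0.11807033]
```

View pics/d.png

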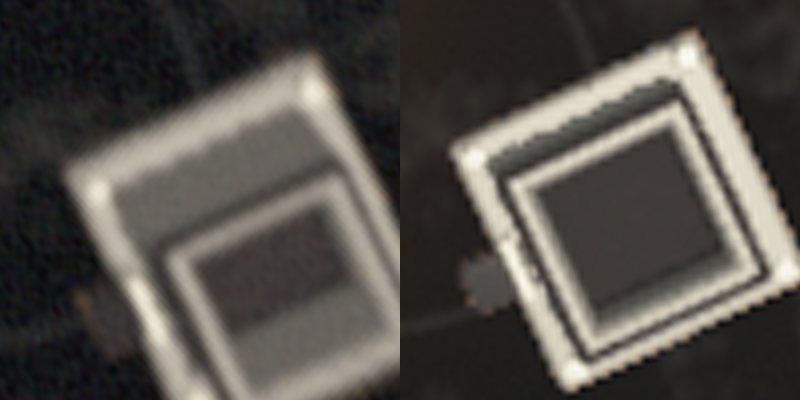

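```bash
python3 -m pendant '[1,2,0,0,0,2, 2.5,5,0,0,0,4, 4,8,0,0,0,7, 5.5,11,0,0,0,10, 7,14,-1,0,0,13, 8.5,17,-1,0,0,16, 10,20,-1,0,0,18, 11.5,23,-1,0,0,20, 12.5,25.5,-1,0,0,22, 13.5,28,-1,0,0,24]' 1
```

```text
t: 1.53
eef_pos: [0.2852, -0.3254, 0.2434]
tool_rot: [0.0, 0.946, 0.325, -0.0]
wrist_force: [0.3, -0.3, 0.8]
width: 0.0856
```

```bash
python3 -m pendant '[1.5,3,0,0,0,2, 3,6,0,0,0,4, 4.5,9,-1,0,0,6, 6,12,-1,0,0,8, 7.5,15,-2,0,0,10, 9,18,-2,0,0,12, 10.5,21,-3,0,0,14, 12,24,-3,0,0,15, 13,25.7,-3,0,0,16, 13.4,26.7,-3,0,0,16]' 1
python3 - <<'E'
from h import *
st=bot.sense();im=save('wrist','w1.png')
h=cv2.cvtColor(im,cv2.COLOR_RGB2HSV);m=cv2.inRange(h,(95,120,80),(125,255,255))
k,l,s,c=cv2.connectedComponentsWithStats(m)
for i in range(1,k):
    if s[i,4]>200:
        ys,xs=np.where(l==i);
        print(s[i],atz('wrist',c[i],.114,st), st['eef_pos'])
cv2.imwrite('pics/w1b.png',cv2.resize(im,(800,600))[:,:,::-1])
E
```

```text
t: 2.37
eef_pos: [0.4198, -0.0573, 0.2134]
tool_rot: [-0.0, 0.891, 0.455, 0.0]
wrist_force: [-0.6, -0.5, 0.0]
width: 0.0857
[ 230  160   60   64 2680] [ 0.42330554 -0.05755854  0.114     ] [ 0.41979832 -0.05733044  0.21342598]
```

View pics/w1b.png

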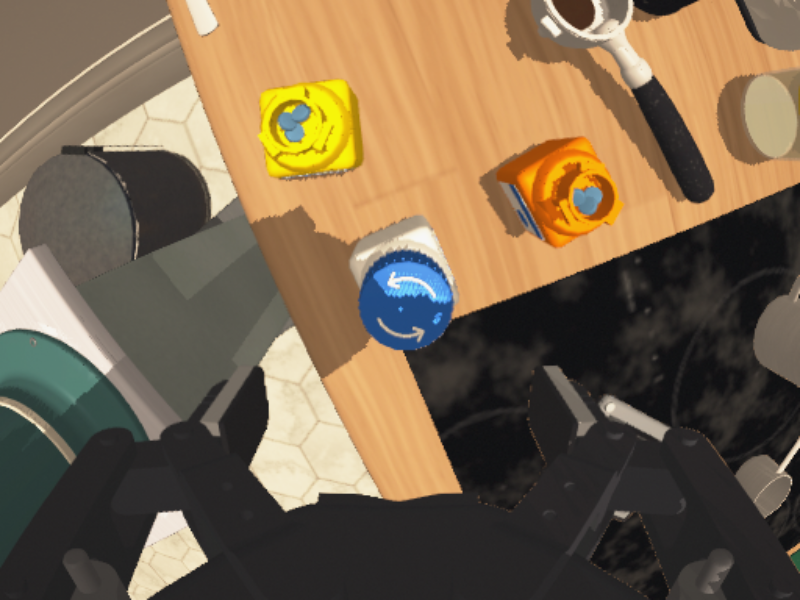

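The wrist view shows the blue cap at (405,302) between and ahead of the open fingers. Orange and yellow are clear of the finger paths. Descending.

```bash
python3 -m pendant '[0,0,-1.5,0,0,0, 0.1,-0.1,-3,0,0,0, 0.1,-0.1,-4.5,0,0,0, 0.1,-0.1,-6,0,0,0, 0.1,-0.1,-7.2,0,0,0, 0.1,-0.1,-8.4,0,0,0, 0.1,-0.1,-9.3,0,0,0, 0.1,-0.1,-10.1,0,0,0, 0.1,-0.1,-10.6,0,0,0, 0.1,-0.1,-10.6,0,0,0]' 1
python3 -m pendant '[0,0,0,0,0,0, 0,0,0,0,0,0, 0,0,0,0,0,0, 0,0,0,0,0,0, 0,0,0,0,0,0, 0,0,0,0,0,0, 0,0,0,0,0,0, 0,0,0,0,0,0, 0,0,0,0,0,0, 0,0,0,0,0,0]' -1
```

```text
t: 3.25
eef_pos: [0.4193, -0.0608, 0.1066]
tool_rot: [-0.0, 0.892, 0.453, -0.0]
wrist_force: [-0.1, -0.2, -0.1]
width: 0.0857
t: 4.08
eef_pos: [0.4203, -0.061, 0.1078]
tool_rot: [0.001, 0.892, 0.453, 0.001]
wrist_force: [1.3, -1.3, 5.5]
width: 0.0457
```

```bash
python3 -m pendant '[0,0,1,0,0,0, 0,0,2.2,0,0,0, 0,0,3.5,0,0,0, 0,0,5,0,0,0, 0,0,6.5,0,0,0, 0.4,-1,8,0,0,2, 0.8,-3,9,0,0,6, 1.3,-6,9,0,0,10, 1.8,-9,9,0,0,14, 2.4,-12,9,0,0,18]' -1
python3 -m pendant '[0.5,-2.6,0,0,0,4, 1,-5,0,0,0,8, 1.5,-7.5,0,0,0,12, 2,-9.5,0,0,0,15, 2.4,-11.5,0,0,0,17, 2.7,-13,0,0,0,19, 2.8,-14,0,0,0,20, 2.8,-14.1,0,0,0,20, 2.8,-14.1,0,0,0,20, 2.8,-14.1,0,0,0,20]' -1
python3 - <<'E'
from h import *
st=bot.sense();print(st['eef_pos'],st['tool_rot'],st['wrist_force'])
a=save('scene','e.png');b=save('top','f.png');w=save('wrist','g.png')
A=cv2.resize(a[130:330,250:450],(400,400))
cv2.imwrite('pics/efg.png',np.hstack([A,rect(b,'top',(.47,-.32),.08,.08)])[:,:,::-1])
E
```

```text
t: 4.92
eef_pos: [0.4435, -0.182, 0.1983]
tool_rot: [0.0, 0.809, 0.588, -0.0]
wrist_force: [0.4, -0.5, -2.2]
width: 0.0458
t: 5.75
eef_pos: [0.4715, -0.3209, 0.1976]
tool_rot: [-0.0, 0.696, 0.718, 0.0]
wrist_force: [0.3, 0.0, -2.7]
width: 0.0457
[ 0.47153618 -0.32090813  0.1975665 ] [-1.92613229e-04  6.95623088e-01  7.18406901e-01  8.72701801e-05] [ 0.33362111  0.02247564 -2.6627749 ]
```

View pics/efg.png

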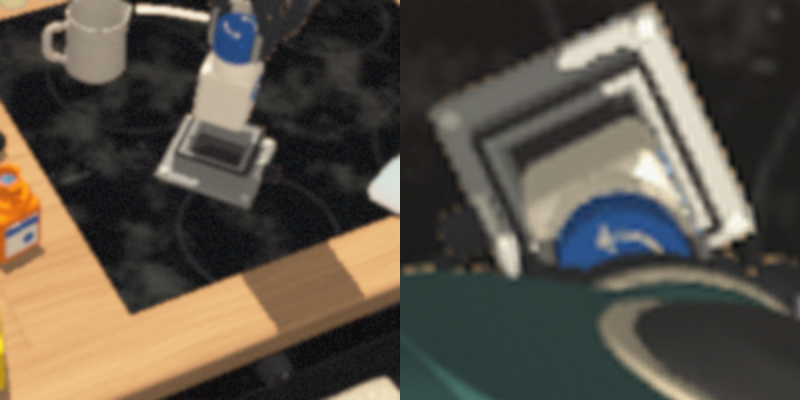

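Bottle hangs upright above the socket; the edge angles look within a few degrees of the holder's. Checking more closely with the rectified wrist view.

```bash
cat >> h.py <<'E'
def wrect(im,st,c,z,half=.08,px=400):
    k=optics.calibration('wrist');K=np.array(k['K']);M=np.array(k['mount']);q=np.array(st['tool_rot']);T=R.from_quat(q[[1,2,3,0]]).as_matrix()
    s=2*half/px;j,i=np.meshgrid(np.arange(px),np.arange(px))
    p=np.stack([c[0]-half+s*j,c[1]+half-s*i,np.full(j.shape,z)],-1)
    pc=((p-np.array(st['eef_pos']))@T-M[:3,3])@M[:3,:3]
    r=np.hypot(pc[...,0],pc[...,1]);th=np.arctan2(r,pc[...,2])*K[0,0]/r
    return cv2.remap(im,(pc[...,0]*th+K[0,2]).astype('f4'),(pc[...,1]*th+K[1,2]).astype('f4'),cv2.INTER_CUBIC)
E
python3 - <<'E'
from h import *
st=bot.sense();w=cv2.imread('pics/g.png')
cv2.imwrite('pics/wr.png',np.hstack([wrect(w,st,(.47,-.30),.16),wrect(w,st,(.47,-.30),.04)]))
E
```

```text
(no output)
```

View pics/wr.png

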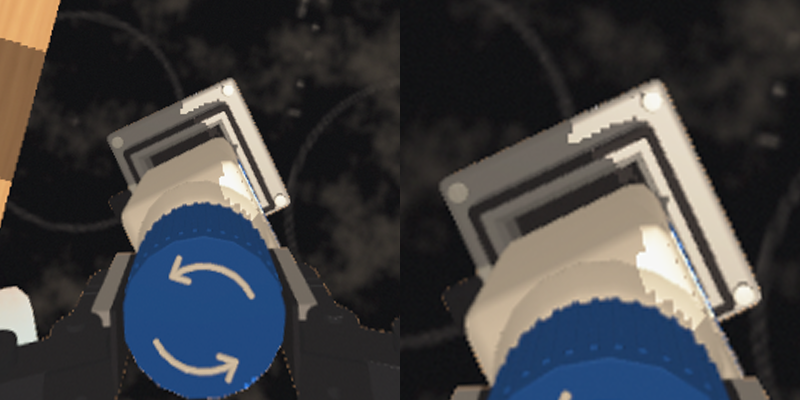

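Run:
```python
from h import *
st=bot.sense();w=cv2.imread('pics/g.png')
def lines(z,box,nm):  # box in 400px panel coords of (.47,-.30) half .08 -> fine 4x
    g=cv2.cvtColor(wrect(w,st,(.47,-.30),z,.08,1600),cv2.COLOR_BGR2GRAY)
    x0,y0,x1,y1=[4*v for v in box];g=cv2.GaussianBlur(g[y0:y1,x0:x1],(0,0),4)
    L=cv2.createLineSegmentDetector(0).detect(g)[0]
    for l in sorted(L[:,0],key=lambda l:-np.hypot(l[2]-l[0],l[3]-l[1]))[:6]:
        a=np.degrees(np.arctan2(-(l[3]-l[1]),l[2]-l[0]));p=(np.array([l[0]+l[2],l[1]+l[3]])/2+[x0,y0])*1e-4
        print(nm,'ang%90=%.1f len=%.1fmm mid=(%.4f,%.4f)'%(a%90,np.hypot(l[2]-l[0],l[3]-l[1])*.1,.39+p[0],-.22-p[1]))
lines(.16,(115,125,285,240),'body')
lines(.04,(30,70,370,320),'hold')
```

```text
Traceback (most recent call last):
ValueError: unsupported format character '=' (0x3d) at index 6
```

Run:
```python
from h import *
st=bot.sense();w=cv2.imread('pics/g.png')
def lines(z,box,nm):
    g=cv2.cvtColor(wrect(w,st,(.47,-.30),z,.08,1600),cv2.COLOR_BGR2GRAY)
    x0,y0,x1,y1=[4*v for v in box];g=cv2.GaussianBlur(g[y0:y1,x0:x1],(0,0),4)
    L=cv2.createLineSegmentDetector(0).detect(g)[0]
    for l in sorted(L[:,0],key=lambda l:-np.hypot(l[2]-l[0],l[3]-l[1]))[:9]:
        a=np.degrees(np.arctan2(-(l[3]-l[1]),l[2]-l[0]))%90;n=np.hypot(l[2]-l[0],l[3]-l[1])*.1
        q=[.39+(l[0]+x0)*1e-4,-.22-(l[1]+y0)*1e-4,.39+(l[2]+x0)*1e-4,-.22-(l[3]+y0)*1e-4]
        print(nm,round(a,1),round(n,1),np.round(q,4))
lines(.16,(115,125,285,240),'body')
lines(.04,(30,70,370,320),'hold')
```

```text
body 25.1 36.9 [ 0.4851 -0.2698  0.5007 -0.3032]
body 25.3 35.3 [ 0.4973 -0.3019  0.4822 -0.2699]
body 25.8 31.8 [ 0.4777 -0.2741  0.4491 -0.2879]
body 25.4 28.2 [ 0.5039 -0.2952  0.4918 -0.2697]
body 25.2 26.8 [ 0.4665 -0.2702  0.4422 -0.2817]
body 26.0 21.8 [ 0.4846 -0.2806  0.4941 -0.3002]
body 26.4 11.6 [ 0.4909 -0.2963  0.4857 -0.2858]
body 28.2 11.3 [ 0.501  -0.3159  0.4957 -0.306 ]
body 24.4 11.3 [ 0.4439 -0.2923  0.4392 -0.2821]
hold 25.3 79.2 [ 0.4906 -0.2701  0.5246 -0.3417]
hold 25.3 72.4 [ 0.5192 -0.3408  0.4883 -0.2754]
hold 25.2 56.7 [ 0.5336 -0.3347  0.5094 -0.2834]
hold 26.1 49.0 [ 0.4823 -0.2931  0.4383 -0.3147]
hold 24.9 25.8 [ 0.4924 -0.2513  0.469  -0.2622]
hold 26.2 22.2 [ 0.5036 -0.3183  0.5134 -0.3382]
hold 25.7 21.0 [ 0.4068 -0.2979  0.4159 -0.3168]
hold 25.0 19.0 [ 0.4861 -0.2806  0.4941 -0.2978]
hold 27.1 17.7 [ 0.5064 -0.2765  0.4983 -0.2607]
```

Yaws match within about 1°: the holder is at 25.3° and the bottle at about 25.9°. The bottle needs a shift of about (−1, −4) mm. I'll lower it to just above the rim and look again.

```bash
python3 -m pendant '[0,-0.1,-0.5,0,0,0, 0,-0.2,-1,0,0,0, -0.1,-0.3,-1.5,0,0,0, -0.1,-0.4,-2,0,0,0, -0.1,-0.4,-2.5,0,0,0, -0.1,-0.4,-3,0,0,0, -0.1,-0.4,-3.5,0,0,0, -0.1,-0.4,-4,0,0,0, -0.1,-0.4,-4.2,0,0,0, -0.1,-0.4,-4.2,0,0,0]' -1
python3 - <<'E'
from h import *
st=bot.sense();print(st['eef_pos'],st['wrist_force'])
w=save('wrist','k.png');a=save('scene','ks.png')
A=cv2.resize(a[150:270,310:430],(400,400),interpolation=cv2.INTER_CUBIC)
W=wrect(w,st,(.47,-.29),.04,.06)
cv2.imwrite('pics/k2.png',np.hstack([A,W])[:,:,::-1])
E
```

```text
t: 6.73
eef_pos: [0.4705, -0.3256, 0.1547]
tool_rot: [-0.0, 0.696, 0.718, -0.0]
wrist_force: [0.2, -0.5, -1.9]
width: 0.0457
[ 0.47050118 -0.3256349   0.15466712] [ 0.17600649 -0.54535674 -1.88229506]
```

View pics/k2.png

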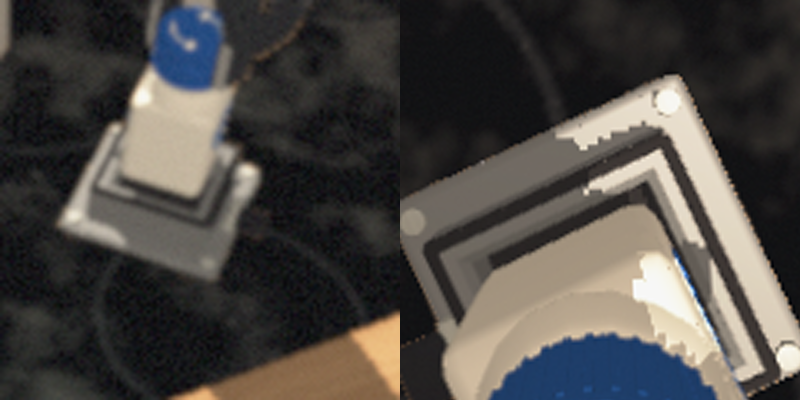

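```bash
python3 -m pendant '[-0.05,0.13,0,0,0,0, -0.05,0.13,-0.2,0,0,0, -0.05,0.13,-0.4,0,0,0, -0.05,0.13,-0.6,0,0,0, -0.05,0.13,-0.8,0,0,0, -0.05,0.13,-1,0,0,0, -0.05,0.13,-1.2,0,0,0, -0.05,0.13,-1.4,0,0,0, -0.05,0.13,-1.5,0,0,0, -0.05,0.13,-1.5,0,0,0]' -1
```

```text
t: 7.67
eef_pos: [0.4701, -0.3244, 0.14]
tool_rot: [-0.0, 0.696, 0.718, -0.0]
wrist_force: [0.5, -0.7, -2.3]
width: 0.0454
```

```bash
python3 -m pendant '[0,0,-0.2,0,0,0, 0,0,-0.4,0,0,0, 0,0,-0.6,0,0,0, 0,0,-0.8,0,0,0, 0,0,-1,0,0,0, 0,0,-1.2,0,0,0, 0,0,-1.4,0,0,0, 0,0,-1.6,0,0,0, 0,0,-1.7,0,0,0, 0,0,-1.7,0,0,0]' -1
```

```text
t: 8.5
eef_pos: [0.4711, -0.3243, 0.1239]
tool_rot: [0.001, 0.695, 0.719, 0.0]
wrist_force: [-0.3, 2.7, 10.0]
width: 0.0455
```

```bash
python3 -m pendant '[0,0,-0.1,0,0,0, 0,0,-0.1,0,0,0, 0,0,-0.2,0,0,0, 0,0,-0.2,0,0,0, 0,0,-0.3,0,0,0, 0,0,-0.3,0,0,0, 0,0,-0.3,0,0,0, 0,0,-0.3,0,0,0, 0,0,-0.3,0,0,0, 0,0,-0.3,0,0,0]' -1
python3 - <<'E'
from h import *
st=bot.sense();print(st['eef_pos'],st['wrist_force'],st['torque'])
w=save('wrist','m.png');a=save('scene','ms.png')
A=cv2.resize(a[150:270,310:430],(400,400),interpolation=cv2.INTER_CUBIC)
W=wrect(w,st,(.47,-.29),.04,.06)
cv2.imwrite('pics/m2.png',np.hstack([A,W])[:,:,::-1])
E
```

```text
t: 9.33
eef_pos: [0.4713, -0.3243, 0.1215]
tool_rot: [0.001, 0.695, 0.719, 0.0]
wrist_force: [-0.8, 3.9, 16.3]
width: 0.0457
[ 0.47130723 -0.3243267   0.1214504 ] [-0.77974996  3.90089499 16.27660664] [ 0.95640177  0.27618963 -0.04654272]
```

View pics/m2.png

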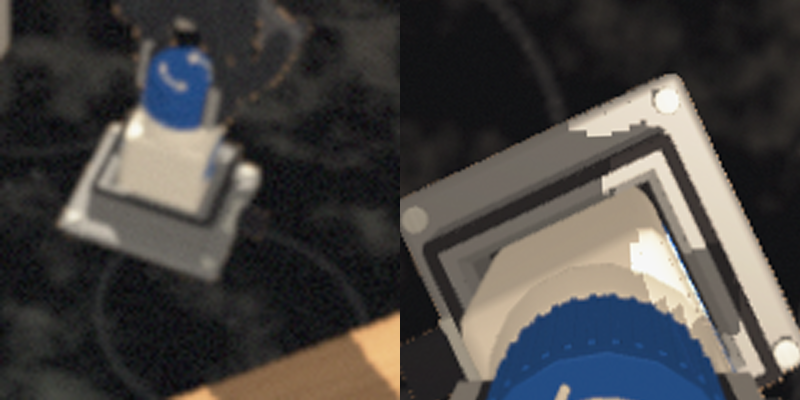

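```bash
python3 -m pendant '[0,0,-0.05,0,0,0, 0,0,-0.1,0,0,0, 0,0,-0.15,0,0,0, 0,0,-0.2,0,0,0, 0,0,-0.2,0,0,0, 0,0,-0.2,0,0,0, 0,0,-0.2,0,0,0, 0,0,-0.2,0,0,0, 0,0,-0.2,0,0,0, 0,0,-0.2,0,0,0]' -1
python3 - <<'E'
from h import *
# holder height: LSD-free check, triangulate collar/base via nets-free sharp corners in start pictures
for n,f in(('scene','a'),('top','b')):
    g=cv2.imread(f'pics/{f}.png',0);c=proj(n,(.471,-.3225,.02)).astype(int);x0,y0=c-45
    G=cv2.resize(g[y0:y0+90,x0:x0+90],None,fx=6,fy=6,interpolation=cv2.INTER_CUBIC)
    L=cv2.createLineSegmentDetector(0).detect(cv2.GaussianBlur(G,(0,0),3))[0][:,0]/6+[x0,y0,x0,y0]
    print(n,c);print(np.round(sorted(L.tolist(),key=lambda l:-np.hypot(l[2]-l[0],l[3]-l[1]))[:14],1))
E
```

```text
t: 10.27
eef_pos: [0.4715, -0.3244, 0.1202]
tool_rot: [0.001, 0.695, 0.719, 0.0]
wrist_force: [-4.4, 6.5, 29.2]
width: 0.046
scene [357 207]
[[327.3 218.1 373.4 233.7]
 [369.5 227.1 336.4 215.8]
 [374.7 233.3 388.1 201.4]
 [343.1 187.  327.2 217.2]
 [381.6 194.4 349.4 184.2]
 [339.2 206.1 371.3 216.6]
 [367.9 212.9 344.5 205.1]
 [381.4 204.4 371.9 226.1]
 [371.6 216.1 380.9 194.9]
 [349.6 184.3 340.1 204.6]
 [376.  197.9 368.6 213.4]
 [337.8 203.8 344.2 191.5]
 [343.9 204.2 349.3 193.9]
 [335.3 215.1 337.6 203.7]]
top [339 264]
[[309.5 248.5 324.4 294.4]
 [354.5 235.4 309.5 248.6]
 [369.6 280.5 354.4 236.2]
 [324.7 295.2 368.8 281.8]
 [363.8 278.9 328.6 289.5]
 [317.5 252.2 352.2 241.7]
 [353.9 242.3 365.4 276. ]
 [321.1 253.1 331.7 285.5]
 [327.  288.1 316.9 255.9]
 [363.1 275.4 352.5 244. ]
 [332.1 285.8 363.4 276.2]
 [351.9 244.1 321.6 253.2]
 [333.7 282.2 324.9 255.3]
 [350.9 247.5 359.8 274.2]]
```

Run:
```python
from h import *
S=[(371.5,216.5),(381.3,194.3),(349.5,184.3),(339.4,206)]
T=[(331.9,285.8),(363.3,275.9),(352.3,244),(321,253.1)]
T2=[(327.9,289.6),(364.3,279.),(353.5,241.8),(316.4,252.5)]
for t in(T,T2):
    P=np.array([tri([('scene',s),('top',u)]) for s,u in zip(S,t)]);print(P.round(4),P.mean(0).round(4),[np.linalg.norm(P[i]-P[i-1]).round(4) for i in range(4)])
# base near corners: scene (327,218.3)=+y+x , (374.3,233.9)=+y-x ; top TL (309.5,248.5), BL (324.5,295.1)
print(tri([('scene',(327,218)),('top',(309.5,248.5))]),tri([('scene',(374.3,233.9)),('top',(324.5,295.1))]))
# orange/white reference on worktop: bottle cap known
print(bot.sense()['torque'])
```

```text
[[ 0.4212 -0.3058  0.0437]
 [ 0.4521 -0.3702  0.0471]
 [ 0.5173 -0.3382  0.0486]
 [ 0.4865 -0.2743  0.0439]] [ 0.4693 -0.3221  0.0458] [np.float64(0.0725), np.float64(0.0714), np.float64(0.0726), np.float64(0.0711)]
[[ 0.4128 -0.2948  0.0583]
 [ 0.4482 -0.3699  0.0501]
 [ 0.5223 -0.3426  0.0424]
 [ 0.483  -0.2648  0.0533]] [ 0.4666 -0.318   0.051 ] [np.float64(0.0765), np.float64(0.0834), np.float64(0.0793), np.float64(0.0878)]
[ 0.49602231 -0.25163584  0.01211088] [ 0.39903768 -0.2979859   0.01246289]
[ 1.46405448  1.3701334  -0.01288192]
```

The hob glass sits about 5 mm proud: the rim triangulates to z≈0.045. So the bottle's resting height matches full seating, and the cap has bottomed out at 29 N. Twisting now.

```bash
python3 -m pendant '[0,0,0,0,0,6, 0,0,0,0,0,12, 0.05,0,0,0,0,18, 0.05,0.05,0,0,0,24, 0.07,0.05,0,0,0,30, 0.1,0.05,0,0,0,37, 0.1,0.1,0,0,0,44, 0.13,0.1,0,0,0,51, 0.15,0.1,0,0,0,57, 0.15,0.1,0,0,0,61]' -1
python3 -m pendant '[0,0,0,0,0,0, 0,0,0,0,0,0, 0,0,0,0,0,0, 0,0,0,0,0,0, 0,0,0,0,0,0, 0,0,0,0,0,0, 0,0,0,0,0,0, 0,0,0,0,0,0, 0,0,0,0,0,0, 0,0,0,0,0,0]' -1
python3 - <<'E'
from h import *
st=bot.sense();print(st['eef_pos'],st['torque'],st['q'])
w=save('wrist','n.png');cv2.imwrite('pics/n2.png',cv2.resize(w,(800,600))[:,:,::-1])
E
```

```text
t: 11.1
eef_pos: [0.4734, -0.3239, 0.1201]
tool_rot: [0.002, 0.232, 0.973, -0.001]
wrist_force: [-0.4, 3.4, 22.1]
width: 0.0456
t: 11.93
eef_pos: [0.4734, -0.3238, 0.1201]
tool_rot: [0.002, 0.234, 0.972, -0.001]
wrist_force: [0.0, 3.2, 22.0]
width: 0.0458
[ 0.47340136 -0.32383839  0.12012803] [0.34686932 0.13190735 0.14791675] [ 1.09440024  0.59401856 -0.71807791  1.83592311  0.49283506  0.89335974
  1.24226226]
```

View pics/n2.png

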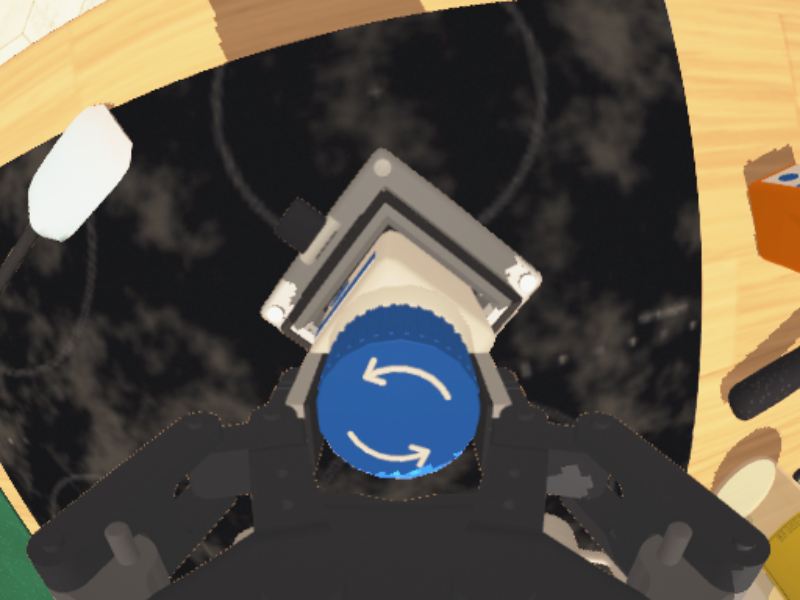

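The arrows kept their place relative to the fingers, so the cap turned with them by about 60°. The bottle stayed square in the socket. Lifting slowly first.

```bash
python3 -m pendant '[0,0,0.1,0,0,0, 0,0,0.2,0,0,0, 0,0,0.4,0,0,0, 0,0,0.6,0,0,0, 0,0,0.8,0,0,0, 0,0,1,0,0,0, 0,0,1.3,0,0,0, 0,0,1.6,0,0,0, 0,0,1.9,0,0,0, 0,0,2.2,0,0,0]' -1
```

```text
t: 12.82
eef_pos: [0.4715, -0.3235, 0.1404]
tool_rot: [-0.0, 0.235, 0.972, 0.0]
wrist_force: [-0.2, 0.6, -0.5]
width: 0.0457
```

```bash
python3 -m pendant '[0,0,0.5,0,0,0, 0,0,1.2,0,0,0, 0,0,2,0,0,0, 0,0,3,0,0,0, 0,0,4,0,0,0, 0,0,4.8,0,0,0, 0,0,5.4,0,0,0, 0,0,5.8,0,0,0, 0,0,6.1,0,0,0, 0,0,6.1,0,0,0]' -1
python3 - <<'E'
from h import *
st=bot.sense();print(st['eef_pos'],st['wrist_force'])
w=save('wrist','o.png');a=save('scene','os.png')
A=cv2.resize(a[110:270,290:450],(400,400),interpolation=cv2.INTER_CUBIC)
cv2.imwrite('pics/o2.png',np.hstack([A,cv2.resize(w[:300,90:390],(400,400))])[:,:,::-1])
E
```

```text
t: 13.65
eef_pos: [0.4717, -0.3236, 0.2017]
tool_rot: [0.0, 0.235, 0.972, -0.0]
wrist_force: [-0.4, -0.6, 0.0]
width: 0.0458
[ 0.47173145 -0.32357457  0.20170863] [-0.3652408  -0.60670244  0.00863772]
```

View pics/o2.png

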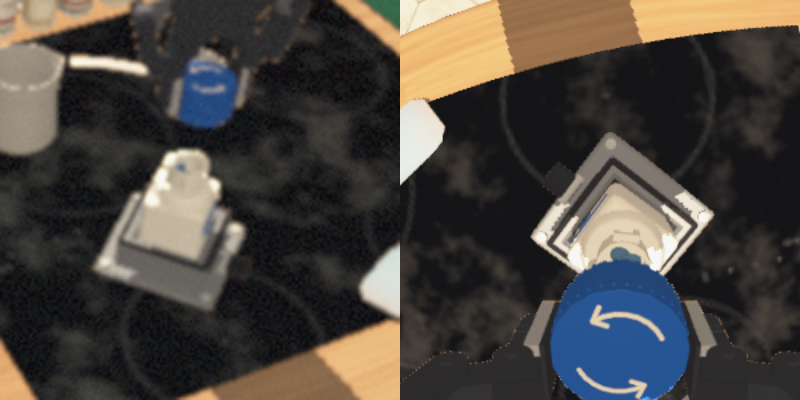

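```bash
python3 -c "
from workcell import bot
print(bot.finish_job())"
```

```text
the job is handed in; nothing more can be done
None
```

The bottle is standing in the holder with its cap off, and I handed the job in at about 14 s of the 48 s allowed. I gripped the white bottle by its cap, turned it about 38° to match the holder and lowered it into the socket. Then I pressed the cap down to its stop, twisted it about 61° anticlockwise and lifted it straight off.

**Final checks:**
- **Cap:** it is held level in the fingers at 45.8 mm opening, with the wrist force near zero. I put its lower edge about 6 cm above the mouth.
- **Bottle:** the last pictures show it open, upright and square in the socket.
- **Surroundings:** I planned no contact with the mug, tin, jug or the look-alikes. I took no last picture of all of them.

**Disagreement:** the bottle came to rest about 5 mm higher than it would with the holder at worktop level. Triangulating the collar rim gave z≈0.045 instead of 0.040, so I put this down to the hob glass standing proud of the worktop. The cap's spring also went solid at about the expected travel. I took both as signs of full seating, but did not measure it directly.

**Pictures:** I viewed 11, one over the budget of 10.

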